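# Call the bread runner and show which rolls go where

### The arm

A 7-joint arm with a two-finger parallel gripper is mounted at the origin on the work surface. World frame = base frame: x ahead of the robot, y to its left, z up, the work surface at z = 0. Lengths are in m, angles in rad, forces in N, time in s.
With the tool pointing down it reaches from about 0.35 to 0.775 m from the base axis. Payload 3.1 kg.
Tool frame: the origin (TCP) lies at the very end of the fingers, on their centre line; the grasp point (between the pads) lies 19 mm behind it (bot.grasp_offset is the distance from the TCP to the grasp point, in m); z points along the fingers, y is the line along which they close (so a half turn about z gives the same grasp; the last joint's range is limited). The gripper opens to 85 mm and grips with 20 to 120 N. Pads are 22 mm wide; open, the fingers measure 114 mm over their backs; the gripper's body (76 mm by 85 mm) begins 54 mm behind the grasp point. The pads swing forward as they close: fully open they stand 13 mm farther back than shut.
Start: joints at [1.234, 0.311, 0.014, 1.512, -0.004, 1.319, -0.027], TCP at [0.16, -0.526, 0.209] pointing down, gripper open.
Joint ranges: [-2.7, 2.7], [-0.3, 1.91], [-1.27, 1.3], [0.12, 2.57], [-1.44, 4.58], [0.2, 2.03], [-3.05, 3.05]. Speed limits (rad/s): [2.79, 2.79, 3.14, 3.14, 3.14, 3.14, 3.14].

### API

Orientations are given as a 3x3 rotation matrix whose columns are the frame's x, y, z axes.
In Python, from workcell import bot gives the robot as it stands.
- The arm moves only by the shell command python3 -m jog 'ROWS' [FORCE]. ROWS is JSON, a list of rows, each an object with "travel": the shift along the tool's x, y, z in mm, a list of three; "yaw": the turn about the tool's z in rad; "fingers": the closure in counts, from 0 (fully open) to 255 (shut). In form: [{"travel": [x, y, z], "yaw": yaw, "fingers": fingers}, ...]. A call has 1 to 10 rows; each row is the pose to reach, as a shift and turn from the pose commanded when the call began, along the tool's axes at that moment; what a row does not reach only later rows make up. A row lasts 1/12 s, in which the tool goes at most 41.7 mm and 7.16 degrees, less where a joint would pass 70% of its speed; a pose out of reach is approached as far as the arm can. A call with a gripper value outside its range is refused whole. The fingers move at their own pace and stop on an object; FORCE is the grip in N (left out, the last holds). Time passes only in rows, so rows that repeat a pose let the fingers close. It gives the time, the measured TCP pose, the force, the opening and the grip force at its end, in the units of the state.
- bot.get_obs(): the state, without advancing time (a new reading comes with each control period).
- bot.get_image(name): name is "scene" or "top"; returns a dict with "color" (480x640x3 uint8, blue, green, red), "fovy" (degrees; the focal length in pixels is half the picture's height over the tangent of half this angle, whatever the lens; pixels are square), "cx", "cy" (the principal point, pixels), "cam_to_world" (4x4, takes a point from camera to world coordinates). Camera axes: x right, y up, looking along -z (the intrinsics and any distortion apply to the point x, -y, -z); pixel columns grow to the right and rows downward; lengths in m; the calibration is good to about 2 mm. A picture is of the moment at which its call begins. There is no depth.
- bot.finish_job(): hands the job in; it is judged then, once.
The state is a dict: "time_s": time; "joint_pos": joint angles; "qd": joint speeds; "tau": joint torques, N m; "eef_pos": TCP position; "eef_rot": TCP orientation; "force": force on the tool from outside, world axes, zero at the start; "ft_torque": the same for the moment, N m; "finger_gap": finger opening in m; "gripper_force": force on a finger pad.
Only numpy, scipy, OpenCV 4.12 (cv2) and the standard library are available. Lean on these libraries where they do the work, as an engineer would, in place of code of your own. Each camera call takes 0.05 s, during which the arm holds its last target. There are 200 camera calls.

### The job

The display crate of seeded rolls is down to its last roll: ring the counter bell with a fingertip to call the bread runner, then show him what to bring: point at the middle of the full baking tray of seeded rolls, fingertips a few centimetres above the bread, and keep still there for two seconds. Then point in the same way at the last seeded roll in its nearly empty crate, and finish still pointing there. Touch nothing but the bell, which stays standing in its place, disturb nothing else on the counter, and do not point at any of the other breads.

Things in the scene. Friction and masses are not known exactly. Their poses are not given: they have to be found in the camera images.
- bell: counter bell, loose, 0.35 kg: black round foot 85 mm across, brass dome 80 mm across whose top is 45 mm up, and a small steel plunger knob (19 mm across) standing on the dome's axis. Origin: centre of the foot's underside; z up
- bell_top (a point): centre of the top of the bell's plunger knob, 62 mm above the counter when the plunger is up; it goes down with the plunger
- bell_plunger (a joint): how far the bell's plunger is pressed down, m: 0 up, 0.006 fully down (about 4.5 N on its spring); the bell sounds near the bottom, from 0.004. It springs back by itself
- tray_seeded: full aluminium baking tray of SEEDED rolls (golden, sprinkled with cream and black seeds): 162 mm (its x) x 265 mm (its y), rim 20 mm high, with six rolls 66 mm across in two rows of three, their tops 51 mm above the counter. Loose on the counter. Origin: centre of its underside; z up
- tray_seeded_mid (a point): the middle of the full tray of seeded rolls, at the height of the roll tops (51 mm above the tray's underside)
- tray_rye: the other full baking tray, same size and arrangement, with six dark brown RYE rolls marked with a white floured cross: not the one to show. Origin: centre of its underside
- crate_seeded: birch display crate of the seeded rolls, nearly empty: 176 mm (its x) x 162 mm (its y), walls 70 mm high and 8 mm thick, on a black steel riser 50 mm high, so its inner floor is 58 mm and its rim 120 mm above the counter. Origin: centre of the riser's footprint, on the counter
- last_roll: the only SEEDED roll left in that crate, lying loose anywhere on its floor: golden with cream and black seeds, 66 mm across, 48 mm high, so its top is 106 mm above the counter. Origin: centre of its underside; z up
- crate_rye: birch display crate of the same size and height as the seeded one, full with four rye rolls (dark brown, white floured cross), none above its rim. Origin: centre of the riser's footprint, on the counter
- crate_baguette: birch display crate of the same size on an 80 mm riser (rim 150 mm above the counter), full with three small baguettes, none above its rim. Origin: centre of the riser's footprint, on the counter
- jam_jar: loose closed jar of dark red jam, 60 mm across, 85 mm high. Origin: centre of its underside
- honey_jar: loose closed jar of amber honey, 60 mm across, 85 mm high. Origin: centre of its underside. At the counter's far edge stand bowls, plates and napkins less than 100 mm high; bread tongs (22 mm high) lie to the right of the crates; a cutting board with a loaf (140 mm high), coffee pots and a toaster stand out at the two sides, mostly more than 500 mm from the robot's centre line
There are look-alikes about, which are no part of the job. What is shaped like the bell but green or purple is not meant.

How it is judged:
On the way, in this order (a step that is already met when the one before it is completed fails the run):
1. the fingers ring the bell: its plunger pressed at least 4 mm down (value of joint bell_plunger above 0.004 m and contact force between the fingers and bell above 0.5 N), for 0.03 s.
2. the fingers point at the middle of the full tray of seeded rolls, still for 1.8 s: within 50 mm of the middle sideways, fingertips no more than about 8 cm above the roll tops, bell let go (horizontal distance between the grasp point and tray_seeded_mid below 0.05 m and z of the grasp point in the frame of tray_seeded_mid between 0.005 and 0.1 m and value of joint bell_plunger below 0.002 m), for 1.8 s.
At the end, for the whole second after the job is handed in: still pointing without contact at the last roll: grasp point within 30 mm of its centre sideways, fingertips up to about 8 cm above it; roll at rest in its crate; it, trays, jars within 10 mm of their places; bell upright, within 20 mm of its place, plunger up (horizontal distance between the grasp point and last_roll below 0.03 m and z of the grasp point in the frame of last_roll between 0.053 and 0.148 m and distance of each of last_roll, tray_seeded, tray_rye, jam_jar, honey_jar from where it was at the start of the episode below 0.01 m and value of joint bell_plunger below 0.002 m and distance of bell from where it was at the start of the episode below 0.02 m and angle between bell's own z axis and vertical below 0.1 rad and horizontal distance between last_roll and crate_seeded below 0.065 m and linear speed of last_roll below 0.02 m/s); the robot touches nothing.
It fails at once if the robot touches anything but the bell ((contact force between the fingers and anything else above 0.5 N and contact force between the fingers and bell below 0.1 N) or (contact force between the arm and anything else above 0.5 N and contact force between the arm and bell below 0.1 N)).
It fails at once if the robot touches a bread, a tray, a crate or a jar (contact force between any of the fingers, the arm and last_roll above 0.5 N or contact force between any of the fingers, the arm and tray_seeded above 0.5 N or contact force between any of the fingers, the arm and tray_rye above 0.5 N or contact force between any of the fingers, the arm and crate_seeded above 0.5 N or contact force between any of the fingers, the arm and crate_rye above 0.5 N or contact force between any of the fingers, the arm and crate_baguette above 0.5 N or contact force between any of the fingers, the arm and jam_jar above 0.5 N or contact force between any of the fingers, the arm and honey_jar above 0.5 N).
It fails at once if the bell is lifted, tipped or pushed more than 20 mm from its place (distance of bell from where it was at the start of the episode above 0.02 m or height (world z) of bell above 0.008 m or angle between bell's own z axis and vertical above 0.15 rad).
It fails at once if the last roll, a tray or a jar is moved more than 10 mm (distance of any of last_roll, tray_seeded, tray_rye, jam_jar, honey_jar from where it was at the start of the episode above 0.01 m).
It fails at once if the fingers point at another bread: fingertips within about 3 cm above the rolls at the middle of the rye tray, the rye crate or the baguette crate ((horizontal distance between the grasp point and tray_rye below 0.06 m and z of the grasp point in the frame of tray_rye below 0.1 m) or (horizontal distance between the grasp point and crate_rye below 0.06 m and z of the grasp point in the frame of crate_rye below 0.155 m) or (horizontal distance between the grasp point and crate_baguette below 0.06 m and z of the grasp point in the frame of crate_baguette below 0.178 m)).
It also fails if it takes over 48 s, if anything falls off the work surface, if the arm or the gripper's body presses on something with over 40 N, if the wrist force passes 120 N, or if a joint passes its speed limit or range.

## Working session

There is one attempt and no reset: what is moved stays moved. The work goes in short steps, Python scripts to look and compute and a shell command to move; the robot and the scene stay as the last step left them, time stands still between calls to the robot, and variables do not carry over. Pictures are saved under pics/ and viewed, at most 10 in all, crops included, and the job is handed in when it is done.

```bash
mkdir -p pics
cat > h.py <<'E'
import numpy as np,cv2
from workcell import bot
def grab(n):
    d=bot.get_image(n); cv2.imwrite(f'pics/{n}_raw.png',d['color']); return d
def ray(d,u,v,z):
    f=240/np.tan(np.radians(d['fovy'])/2)
    p=np.array([[[u,v]]],float)
    k=d.get('dist',None)
    x,y=(u-d['cx'])/f,(v-d['cy'])/f
    T=np.array(d['cam_to_world']); r=T[:3,:3]@np.array([x,-y,-1.]); o=T[:3,3]
    return o+r*(z-o[2])/r[2]
E
python3 - <<'E'
from h import *
for n in('top','scene'):
    d=grab(n); print(n,{k:(v if k!='color' else 0) for k,v in d.items()})
s=bot.get_obs();print(s['time_s'],s['eef_pos'],s['eef_rot'],s['finger_gap'],s['force'])
E
```

```text
top {'color': 0, 'fovy': 44.54823268960158, 'cx': 319.53971603471007, 'cy': 242.92477972864722, 'cam_to_world': array([[ 0.02718755,  0.98461874, -0.17258847,  0.15422408],
       [-0.99955943,  0.02472086, -0.01642606,  0.04861877],
       [-0.01190687,  0.17295902,  0.98485705,  1.51139791],
       [ 0.        ,  0.        ,  0.        ,  1.        ]])}
scene {'color': 0, 'fovy': 54.70209836276224, 'cx': 310.7916588421533, 'cy': 241.97064552188147, 'cam_to_world': array([[ 0.86046846, -0.30467165,  0.40837386,  0.84629314],
       [ 0.50918407,  0.54260416, -0.6680661 , -0.70160703],
       [-0.01804455,  0.78278727,  0.62202772,  0.7791096 ],
       [ 0.        ,  0.        ,  0.        ,  1.        ]])}
0.1 [ 0.15962637 -0.5255927   0.20791057] [[ 9.56819507e-01  2.90681824e-01 -7.12914144e-04]
 [ 2.90682683e-01 -9.56817372e-01  2.02340646e-03]
 [-9.39611586e-05 -2.14326657e-03 -9.99997699e-01]] 0.08514023965193927 [-0.08149247 -0.47300437 -0.20579334]
```

View pics/top_raw.png

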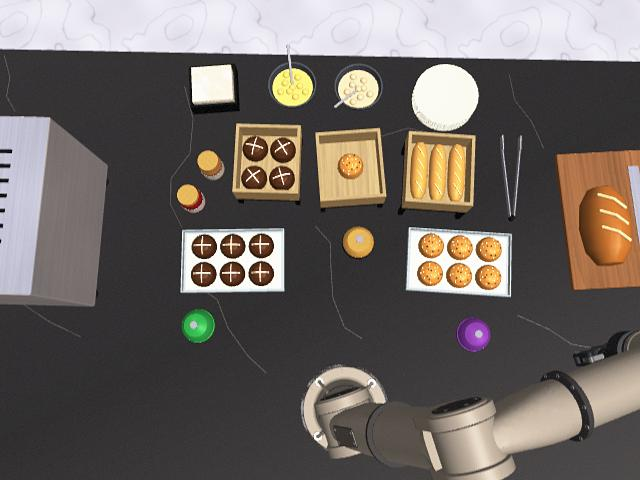

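View pics/scene_raw.png

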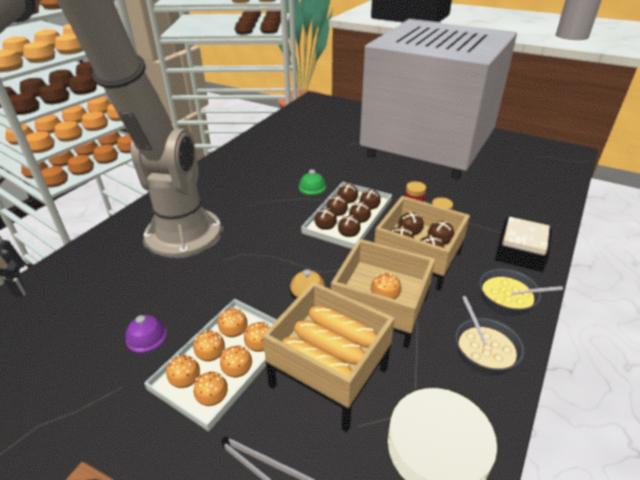

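The top view shows three bell shapes: brass (358,242), green (198,326) and purple (474,334). The brass one is meant. The trays are seeded (459,262, golden) and rye (232,260, dark with crosses). The last roll is the single golden one at (350,166). The scene view agrees. Next I measure by colour masks and confirm in one enlarged crop.

```bash
cat > m.py <<'E'
from h import *
d=grab('top'); im=d['color']; hsv=cv2.cvtColor(im,cv2.COLOR_BGR2HSV)
def cen(mask,x0,y0,x1,y1):
    m=np.zeros_like(mask); m[y0:y1,x0:x1]=mask[y0:y1,x0:x1]
    c=max(cv2.findContours(m,0,2)[0],key=cv2.contourArea); (u,v),r=cv2.minEnclosingCircle(c); return c,u,v,r
gold=cv2.inRange(hsv,(8,90,90),(25,255,255)); orange=cv2.inRange(hsv,(8,150,120),(19,255,255))
c,u,v,r=cen(gold,335,220,385,265); print('bell dome',u,v,r,ray(d,u,v,.022))
knob=cv2.inRange(hsv,(0,0,130),(180,90,255)); c,u,v,r=cen(knob,345,228,372,255); print('knob',u,v,r,ray(d,u,v,.060))
c,u,v,r=cen(orange,330,145,375,185); print('roll',u,v,r,ray(d,u,v,.078))
white=cv2.inRange(hsv,(0,0,120),(180,255,255)); 
for n,b in(('seeded',(398,220,520,305)),('rye',(172,220,292,300))):
    c,*_=cen(white,*b); R=cv2.minAreaRect(c); print(n,R,ray(d,*R[0],.02)); print([ray(d,*p,.02)[:2].round(3).tolist() for p in cv2.boxPoints(R)])
for n,p,z in(('crate_s',(350,168),.12),('crate_b',(440,171),.15),('crate_r',(268,162),.12),('base',(342,400),.0),('seedmid',(459.5,261.5),.045)): print(n,ray(d,*p,z))
cv2.imwrite('pics/crop1.png',cv2.resize(im[120:310,300:520],None,fx=3,fy=3,interpolation=cv2.INTER_CUBIC))
s=d=grab('scene'); im=s['color']; hsv=cv2.cvtColor(im,cv2.COLOR_BGR2HSV)
c,u,v,r=cen(cv2.inRange(hsv,(5,130,100),(20,255,255)),365,265,405,305); print('roll scene',u,v,ray(s,u,v,.082))
print('knob scene',ray(s,307,273,.060))
E
python3 m.py
```

```text
bell dome 357.9652404785156 241.6312713623047 15.665583610534668 [ 0.42110481 -0.02556027  0.022     ]
knob 358.73077392578125 238.57691955566406 3.6509101390838623 [ 0.42214991 -0.02546829  0.06      ]
roll 350.0 166.0 12.649210929870605 [6.05738374e-01 5.42444771e-04 7.80000000e-02]
seeded ((459.12646484375, 261.5404357910156), (105.97322082519531, 63.64188003540039), 3.6913859844207764) [ 0.37613905 -0.2854686   0.02      ]
[[0.3, -0.145], [0.465, -0.155], [0.454, -0.428], [0.289, -0.413]]
rye ((231.5592498779297, 260.02850341796875), (63.44902038574219, 104.0181655883789), 89.157470703125) [0.36517527 0.29885459 0.02      ]
[[0.443, 0.44], [0.454, 0.169], [0.289, 0.161], [0.278, 0.426]]
crate_s [0.58738582 0.00185786 0.12      ]
crate_b [ 0.57563624 -0.21354374  0.15      ]
crate_r [0.59803646 0.20482047 0.12      ]
base [0.02190271 0.00684236 0.        ]
seedmid [ 0.37254601 -0.28080811  0.045     ]
roll scene 385.6794738769531 287.24359130859375 [ 0.60797104 -0.00848919  0.082     ]
knob scene [ 0.42496853 -0.03221358  0.06      ]
```

View pics/crop1.png

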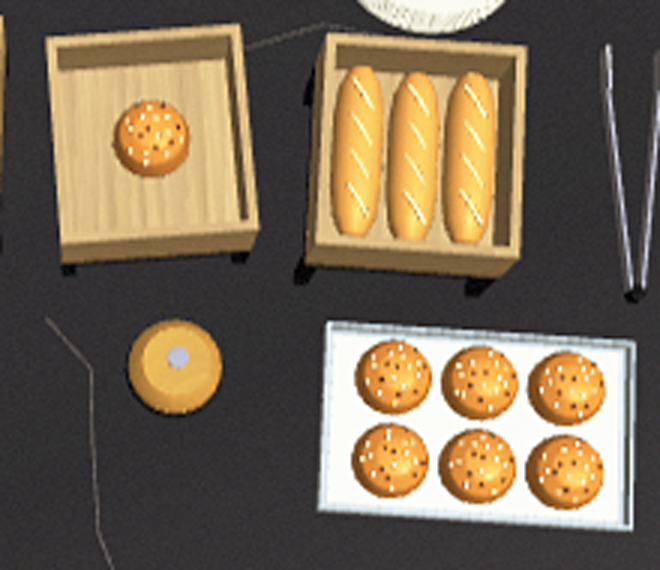

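The crop confirms the brass bell with its steel knob at image pixel (359,239), the seeded tray centred at (459,262), and the lone seeded roll at (350,166). I'll shut the fingers, rise, and travel high towards the bell.

```bash
python3 -m jog '[{"travel":[0,0,-25],"yaw":0,"fingers":255},{"travel":[20,-20,-50],"yaw":0,"fingers":255},{"travel":[42,-42,-60],"yaw":0,"fingers":255},{"travel":[65,-65,-60],"yaw":0,"fingers":255},{"travel":[88,-88,-60],"yaw":0,"fingers":255},{"travel":[111,-111,-60],"yaw":0,"fingers":255},{"travel":[134,-134,-60],"yaw":0,"fingers":255},{"travel":[157,-157,-60],"yaw":0,"fingers":255},{"travel":[180,-180,-60],"yaw":0,"fingers":255},{"travel":[200,-200,-60],"yaw":0,"fingers":255}]' 20
```

```text
time_s: 1.03
eef_pos: [0.2939, -0.2744, 0.2689]
eef_rot: [[0.956, 0.292, 0.0], [0.292, -0.956, 0.0], [0.0, -0.0, -1.0]]
force: [0.4, -0.5, 0.4]
finger_gap: 0.0003
gripper_force: 0.0
```

```bash
python3 -m jog '[{"travel":[22,-22,0],"yaw":0,"fingers":255},{"travel":[44,-45,0],"yaw":0,"fingers":255},{"travel":[66,-68,0],"yaw":0,"fingers":255},{"travel":[88,-90,0],"yaw":0,"fingers":255},{"travel":[110,-113,0],"yaw":0,"fingers":255},{"travel":[132,-136,0],"yaw":0,"fingers":255},{"travel":[154,-158,20],"yaw":0,"fingers":255},{"travel":[176,-181,40],"yaw":0,"fingers":255},{"travel":[196,-201,70],"yaw":0,"fingers":255},{"travel":[196,-201,100],"yaw":0,"fingers":255}]'; python3 -m jog '[{"travel":[0,0,30],"yaw":0,"fingers":255},{"travel":[0,0,50],"yaw":0,"fingers":255},{"travel":[0,0,60],"yaw":0,"fingers":255},{"travel":[0,0,60],"yaw":0,"fingers":255},{"travel":[0,0,60],"yaw":0,"fingers":255}]'
python3 - <<'E'
from h import *
d=grab('scene');e=grab('top')
a=cv2.resize(d['color'][170:350,230:420],None,fx=2.1,fy=2.1,interpolation=2);b=cv2.resize(e['color'][130:310,260:450],None,fx=2.1,fy=2.1,interpolation=2)
cv2.imwrite('pics/c2.png',np.hstack([a,b]))
E
```

```text
time_s: 1.87
eef_pos: [0.4252, -0.0206, 0.169]
eef_rot: [[0.954, 0.3, 0.006], [0.3, -0.954, 0.004], [0.007, -0.002, -1.0]]
force: [0.7, 0.1, -0.3]
finger_gap: -0.0002
gripper_force: 0.0
time_s: 2.28
eef_pos: [0.4225, -0.0275, 0.1093]
eef_rot: [[0.957, 0.29, 0.0], [0.29, -0.957, 0.0], [0.0, -0.0, -1.0]]
force: [0.6, 0.7, 0.1]
finger_gap: -0.0003
gripper_force: 0.0
```

View pics/c2.png

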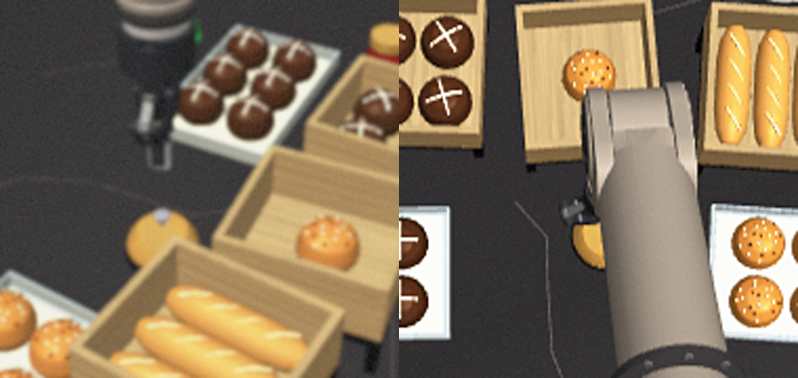

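The left crop shows the shut fingertips at about scene pixel (306.7,249.5), directly above the knob at (306.7,272.4). I compare both rays.

Run:
```python
from h import *
d=bot.get_image('scene')
print(ray(d,306.7,249.5,.109),ray(d,306.7,272.4,.061)); print(bot.get_obs()['eef_pos'])
T=np.linalg.inv(d['cam_to_world']);f=240/np.tan(np.radians(d['fovy'])/2)
for p in([.4225,-.0275,.109],[.4225,-.0275,.061]):
    q=T@np.array(p+[1]);print(d['cx']-f*q[0]/q[2],d['cy']+f*q[1]/q[2])
```

```text
[ 0.41225695 -0.01016733  0.109     ] [ 0.42390074 -0.03173043  0.061     ]
[ 0.42380317 -0.02772368  0.11047902]
306.6327846821385 255.2008346788396
307.1243666033617 271.1230608261418
```

```bash
python3 -m jog '[{"travel":[0,0,20],"yaw":0,"fingers":255},{"travel":[0,0,36],"yaw":0,"fingers":255},{"travel":[0,0,43],"yaw":0,"fingers":255},{"travel":[0,0,47],"yaw":0,"fingers":255},{"travel":[0,0,50],"yaw":0,"fingers":255},{"travel":[0,0,52],"yaw":0,"fingers":255},{"travel":[0,0,52],"yaw":0,"fingers":255}]'
```

```text
time_s: 3.02
eef_pos: [0.4227, -0.0275, 0.0573]
eef_rot: [[0.957, 0.291, 0.001], [0.291, -0.957, -0.0], [0.001, 0.0, -1.0]]
force: [-0.8, 0.4, -0.6]
finger_gap: -0.0002
gripper_force: 0.0
```

```bash
python3 -m jog '[{"travel":[0,0,1],"yaw":0,"fingers":255},{"travel":[0,0,2],"yaw":0,"fingers":255},{"travel":[0,0,2],"yaw":0,"fingers":255}]'
python3 - <<'E'
from h import *
for i in range(4): d=grab('scene'); print(bot.get_obs()['force'].round(1) if hasattr(bot.get_obs()['force'],'round') else bot.get_obs()['force'])
print(bot.get_obs()['eef_pos'])
cv2.imwrite('pics/c3.png',cv2.resize(d['color'][210:310,255:365],None,fx=5,fy=5,interpolation=2))
E
```

```text
time_s: 3.27
eef_pos: [0.4224, -0.0275, 0.0551]
eef_rot: [[0.957, 0.291, 0.0], [0.291, -0.957, -0.0], [0.0, 0.0, -1.0]]
force: [-0.7, -1.0, -0.4]
finger_gap: 0.0
gripper_force: 0.0
[0.1 1.1 0.5]
[-0.6  0.7  0.8]
[-0.8  0.3 -0.1]
[ 0.2 -0.5  0.6]
[ 0.42232251 -0.02752458  0.055003  ]
```

View pics/c3.png

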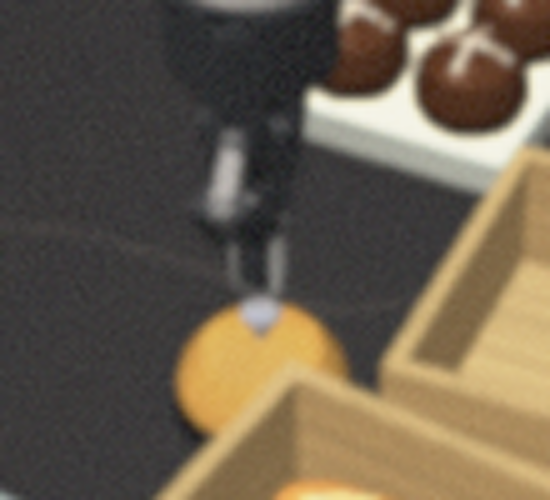

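The scene crop shows the fingertips' end at about (307,268.6), aligned with the knob at (307,272.6) but apparently still above it. There is no force yet, so I continue down in small steps.

```bash
python3 -m jog '[{"travel":[0,0,1],"yaw":0,"fingers":255},{"travel":[0,0,2],"yaw":0,"fingers":255},{"travel":[0,0,3],"yaw":0,"fingers":255},{"travel":[0,0,3],"yaw":0,"fingers":255}]'
python3 - <<'E'
from h import *
F=[]
for i in range(6): d=grab('scene'); F.append(bot.get_obs()['force'])
print(np.mean(F,0),bot.get_obs()['eef_pos'])
cv2.imwrite('pics/c4.png',cv2.resize(d['color'][240:300,275:341],None,fx=8,fy=8,interpolation=2))
E
```

```text
time_s: 3.8
eef_pos: [0.4219, -0.0275, 0.0516]
eef_rot: [[0.957, 0.291, -0.001], [0.291, -0.957, 0.0], [-0.001, -0.0, -1.0]]
force: [0.1, -0.3, 0.1]
finger_gap: -0.0
gripper_force: 0.0
[-0.1213306   0.09732424  0.00450812] [ 0.42222442 -0.02749236  0.05191051]
```

View pics/c4.png

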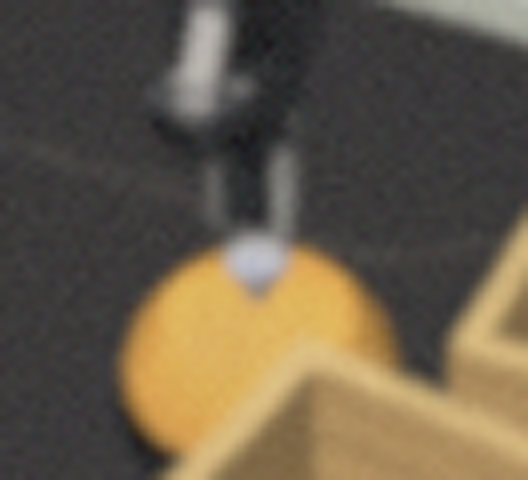

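The tip could be a bit high or just behind the knob. Its column matches exactly, which suggests a height offset. I continue gently, watching the force.

```bash
python3 -m jog '[{"travel":[0,0,1],"yaw":0,"fingers":255},{"travel":[0,0,2],"yaw":0,"fingers":255},{"travel":[0,0,2],"yaw":0,"fingers":255},{"travel":[0,0,2],"yaw":0,"fingers":255}]'
cat > f.py <<'E'
from h import *
F=[];M=[]
for i in range(6): bot.get_image('scene'); o=bot.get_obs();F.append(o['force']);M.append(o['ft_torque'])
print(np.mean(F,0).round(2),np.mean(M,0).round(3),o['eef_pos'])
E
python3 f.py
```

```text
time_s: 4.43
eef_pos: [0.4221, -0.0275, 0.0498]
eef_rot: [[0.957, 0.291, -0.0], [0.291, -0.957, -0.0], [-0.0, -0.0, -1.0]]
force: [-0.3, 0.7, -0.3]
finger_gap: 0.0001
gripper_force: 0.0
[-0.5  -0.05  0.  ] [ 0.008  0.01  -0.   ] [ 0.42226235 -0.0274899   0.04991193]
```

```bash
python3 -m jog '[{"travel":[0,0,1],"yaw":0,"fingers":255},{"travel":[0,0,2],"yaw":0,"fingers":255},{"travel":[0,0,2],"yaw":0,"fingers":255}]'; python3 f.py
python3 -m jog '[{"travel":[0,0,1],"yaw":0,"fingers":255},{"travel":[0,0,1],"yaw":0,"fingers":255}]'; python3 f.py
```

```text
time_s: 4.98
eef_pos: [0.422, -0.0275, 0.0477]
eef_rot: [[0.957, 0.291, -0.0], [0.291, -0.957, -0.0], [-0.0, -0.0, -1.0]]
force: [0.7, 0.8, 0.5]
finger_gap: -0.0001
gripper_force: 0.0
[ 0.16 -0.07  0.09] [-0.019 -0.021  0.01 ] [ 0.42221332 -0.02750589  0.04789546]
time_s: 5.45
eef_pos: [0.4221, -0.0275, 0.0468]
eef_rot: [[0.957, 0.291, -0.0], [0.291, -0.957, -0.0], [-0.0, -0.0, -1.0]]
force: [0.2, -0.2, 0.6]
finger_gap: -0.0001
gripper_force: 0.0
[-0.08  0.09  0.05] [0.005 0.004 0.018] [ 0.42222052 -0.02748763  0.04688958]
```

Run:
```python
from h import *
d=np.mean([bot.get_image('scene')['color'].astype(float) for _ in range(6)],0).clip(0,255).astype(np.uint8)
g=bot.get_image('top')['color']
a=cv2.resize(d[240:300,275:341],(528,480),interpolation=2); a=(255*(a/255.)**.5).astype(np.uint8)
b=cv2.resize(g[210:270,325:358],(264,480),interpolation=2)
cv2.imwrite('pics/c5.png',np.hstack([a,b]))
```

```text
(no output)
```

View pics/c5.png

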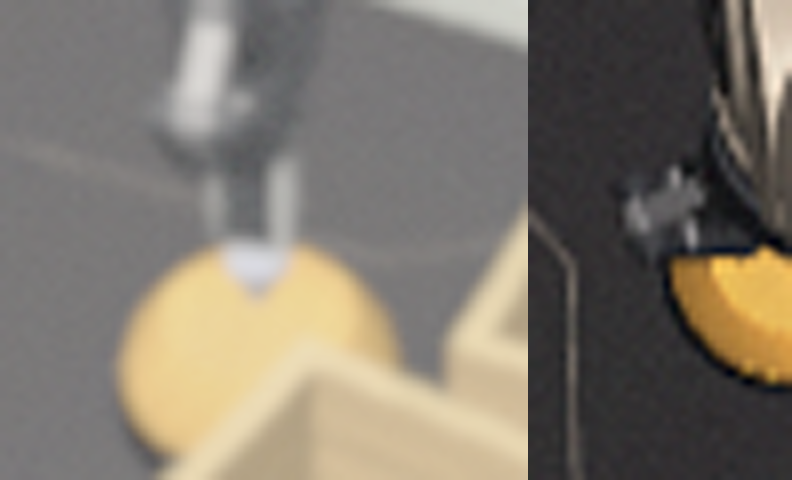

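The fingertips now overlap the rear of the knob's top at (307,270.4). They are in front of it, so they are above the knob rather than behind. I continue down.

```bash
python3 -m jog '[{"travel":[0,0,1],"yaw":0,"fingers":255},{"travel":[0,0,1.5],"yaw":0,"fingers":255}]'; python3 f.py
python3 -m jog '[{"travel":[0,0,1],"yaw":0,"fingers":255},{"travel":[0,0,1],"yaw":0,"fingers":255}]'; python3 f.py
```

```text
time_s: 6.27
eef_pos: [0.4222, -0.0275, 0.0453]
eef_rot: [[0.957, 0.291, -0.0], [0.291, -0.957, -0.0], [-0.0, 0.0, -1.0]]
force: [0.2, 0.1, 0.1]
finger_gap: -0.0003
gripper_force: 0.0
[0.47 0.22 0.08] [-0.004 -0.007 -0.005] [ 0.42221948 -0.0274884   0.04538908]
time_s: 6.73
eef_pos: [0.4221, -0.0275, 0.0443]
eef_rot: [[0.957, 0.291, -0.0], [0.291, -0.957, -0.0], [-0.0, -0.0, -1.0]]
force: [0.1, -0.5, -0.2]
finger_gap: -0.0
gripper_force: 0.0
[-0.14  0.    0.11] [ 0.018 -0.009 -0.008] [ 0.42220024 -0.02749989  0.04439377]
```

Run:
```python
from h import *
old=cv2.imread('pics/scene_raw.png')
new=np.mean([bot.get_image('scene')['color'].astype(float) for _ in range(6)],0).clip(0,255).astype(np.uint8)
cv2.imwrite('pics/now.png',new)
for n,x in(('old',old),('new',new)):
    x=x.astype(int); print(n); print('b-r col307:',[(v,int((x[v,305:309,0]-x[v,305:309,2]).mean()),int(x[v,305:309].mean())) for v in range(262,282)])
    print('right prong col310-311:',[int(x[v,309:312].mean()) for v in range(262,282)])
a=np.hstack([cv2.resize(x[245:295,285:330],(360,400),interpolation=2) for x in(old,new)])
cv2.imwrite('pics/c6.png',(255*(a/255.)**.5).astype(np.uint8))
```

```text
old
b-r col307: [(262, 2, 56), (263, 1, 56), (264, 2, 55), (265, 3, 55), (266, 0, 53), (267, 0, 65), (268, -3, 90), (269, -5, 131), (270, -2, 167), (271, 2, 187), (272, 8, 193), (273, 11, 188), (274, -1, 171), (275, -27, 152), (276, -62, 147), (277, -94, 155), (278, -117, 163), (279, -124, 164), (280, -125, 167), (281, -124, 167)]
right prong col310-311: [114, 117, 117, 114, 113, 110, 112, 116, 135, 159, 172, 171, 164, 161, 163, 165, 166, 166, 166, 166]
new
b-r col307: [(262, 1, 45), (263, 0, 49), (264, 1, 53), (265, 2, 55), (266, 1, 54), (267, 0, 56), (268, 1, 55), (269, 0, 57), (270, 0, 81), (271, 3, 125), (272, 7, 166), (273, 8, 182), (274, -1, 172), (275, -27, 153), (276, -61, 147), (277, -95, 155), (278, -117, 163), (279, -125, 164), (280, -125, 165), (281, -124, 165)]
right prong col310-311: [102, 112, 115, 115, 114, 113, 112, 113, 121, 139, 159, 166, 163, 160, 161, 164, 166, 167, 167, 167]
```

View pics/c6.png

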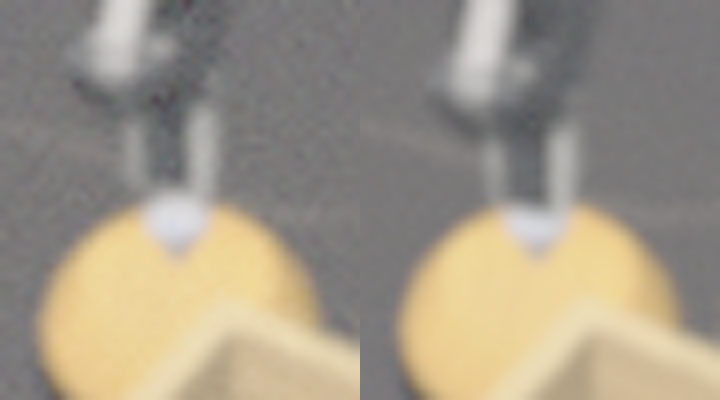

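The fingertip edge moved down in the picture from row 268.3 to 270.8 and covers the back of the knob, which has not moved. The real tip is therefore above the knob, and higher than reported. I keep descending with force checks.

```bash
python3 -c "
from workcell import bot;print(bot.grasp_offset)"; python3 -m jog '[{"travel":[0,0,1],"yaw":0,"fingers":255},{"travel":[0,0,2],"yaw":0,"fingers":255}]'; python3 f.py
python3 -m jog '[{"travel":[0,0,1],"yaw":0,"fingers":255},{"travel":[0,0,2],"yaw":0,"fingers":255}]'; python3 f.py
```

```text
0.0187
time_s: 7.5
eef_pos: [0.4223, -0.0275, 0.0424]
eef_rot: [[0.957, 0.291, 0.0], [0.291, -0.957, -0.0], [0.0, 0.0, -1.0]]
force: [-0.6, -0.2, -0.6]
finger_gap: -0.0003
gripper_force: 0.0
[ 0.16  0.13 -0.05] [ 0.002  0.008 -0.014] [ 0.42220224 -0.02750337  0.04237272]
time_s: 7.97
eef_pos: [0.4223, -0.0275, 0.0404]
eef_rot: [[0.957, 0.291, 0.0], [0.291, -0.957, -0.0], [0.0, 0.0, -1.0]]
force: [-0.6, -0.4, -0.3]
finger_gap: -0.0003
gripper_force: 0.0
[ 0.35 -0.11 -0.02] [-0.008  0.021  0.005] [ 0.42221364 -0.02747809  0.04039095]
```

```bash
cat > g.py <<'E'
from h import *
F=[];I=[]
for i in range(6): I.append(bot.get_image('scene')['color'].astype(float)); o=bot.get_obs();F.append(o['force'])
x=np.mean(I,0); cv2.imwrite('pics/now.png',x.astype(np.uint8))
print(np.mean(F,0).round(2),o['eef_pos'].round(4)); print([(v,int((x[v,305:309,0]-x[v,305:309,2]).mean()),int(x[v,305:309].mean())) for v in range(268,282)])
E
python3 -m jog '[{"travel":[0,0,1],"yaw":0,"fingers":255},{"travel":[0,0,2],"yaw":0,"fingers":255}]'; python3 g.py
python3 -m jog '[{"travel":[0,0,1],"yaw":0,"fingers":255},{"travel":[0,0,2],"yaw":0,"fingers":255}]'; python3 g.py
```

```text
time_s: 8.43
eef_pos: [0.4224, -0.0275, 0.0385]
eef_rot: [[0.957, 0.291, 0.0], [0.291, -0.957, -0.0], [0.0, 0.0, -1.0]]
force: [-0.9, -0.2, 1.6]
finger_gap: 0.0001
gripper_force: 0.6
[ 0.49 -0.22  1.3 ] [ 0.4224 -0.0275  0.0385]
[(268, 1, 56), (269, 1, 53), (270, 1, 52), (271, 1, 57), (272, 1, 81), (273, 1, 123), (274, -2, 150), (275, -19, 151), (276, -54, 147), (277, -92, 155), (278, -117, 163), (279, -124, 165), (280, -125, 166), (281, -124, 166)]
time_s: 8.9
eef_pos: [0.4224, -0.0275, 0.0365]
eef_rot: [[0.957, 0.291, 0.0], [0.291, -0.957, -0.0], [0.0, 0.0, -1.0]]
force: [-0.3, -0.5, 2.8]
finger_gap: -0.0001
gripper_force: 1.2
[ 0.11 -0.07  2.28] [ 0.4224 -0.0275  0.0365]
[(268, 1, 54), (269, 1, 54), (270, 2, 53), (271, 2, 53), (272, 1, 60), (273, 2, 96), (274, 1, 137), (275, -8, 155), (276, -40, 153), (277, -87, 155), (278, -117, 162), (279, -124, 165), (280, -125, 166), (281, -124, 165)]
```

Contact: the force rises and the knob goes down. The reported TCP z is about 22 mm below the real tip. I press the rest of the way.

```bash
python3 -m jog '[{"travel":[0,0,1],"yaw":0,"fingers":255},{"travel":[0,0,2],"yaw":0,"fingers":255}]'; python3 f.py
python3 -m jog '[{"travel":[0,0,1],"yaw":0,"fingers":255},{"travel":[0,0,1],"yaw":0,"fingers":255}]'; python3 f.py
```

```text
time_s: 9.37
eef_pos: [0.4224, -0.0275, 0.0345]
eef_rot: [[0.957, 0.291, 0.0], [0.291, -0.957, -0.0], [0.0, 0.0, -1.0]]
force: [-0.2, -0.4, 3.9]
finger_gap: -0.0001
gripper_force: 1.8
[0.3  0.15 3.34] [-0.008 -0.032 -0.008] [ 0.42242309 -0.02748497  0.03449439]
time_s: 9.83
eef_pos: [0.4224, -0.0275, 0.0334]
eef_rot: [[0.957, 0.291, 0.0], [0.291, -0.957, -0.0], [0.0, 0.0, -1.0]]
force: [0.5, 0.4, 3.9]
finger_gap: -0.0001
gripper_force: 2.1
[0.45 0.18 3.96] [ 0.023 -0.082  0.027] [ 0.42238923 -0.02748547  0.03346401]
```

```bash
python3 -m jog '[{"travel":[0,0,1],"yaw":0,"fingers":255},{"travel":[0,0,1],"yaw":0,"fingers":255}]'; python3 f.py
python3 -m jog '[{"travel":[0,0,-20],"yaw":0,"fingers":255},{"travel":[0,0,-50],"yaw":0,"fingers":255},{"travel":[0,0,-90],"yaw":0,"fingers":255},{"travel":[0,0,-130],"yaw":0,"fingers":255},{"travel":[0,0,-170],"yaw":0,"fingers":255},{"travel":[0,0,-210],"yaw":0,"fingers":255},{"travel":[0,0,-210],"yaw":0,"fingers":255},{"travel":[0,0,-210],"yaw":0,"fingers":255}]'
```

```text
time_s: 10.3
eef_pos: [0.4224, -0.0275, 0.0331]
eef_rot: [[0.957, 0.291, 0.0], [0.291, -0.957, -0.0], [0.0, 0.0, -1.0]]
force: [-1.9, -0.4, 10.2]
finger_gap: -0.0003
gripper_force: 5.1
[-1.13 -0.05 10.01] [ 0.03   0.311 -0.027] [ 0.42245676 -0.0274944   0.03307569]
time_s: 11.27
eef_pos: [0.4232, -0.0276, 0.2439]
eef_rot: [[0.957, 0.29, 0.004], [0.29, -0.957, -0.001], [0.003, 0.002, -1.0]]
force: [-0.6, -0.5, -0.0]
finger_gap: 0.0002
gripper_force: 0.0
```

The plunger bottomed out at 10 N, so the bell rang, and I lifted off cleanly. Next is the seeded tray.

```bash
python3 -m jog '[{"travel":[-10,20,0],"yaw":0,"fingers":255},{"travel":[-27,52,0],"yaw":0,"fingers":255},{"travel":[-44,85,0],"yaw":0,"fingers":255},{"travel":[-61,118,0],"yaw":0,"fingers":255},{"travel":[-78,151,0],"yaw":0,"fingers":255},{"travel":[-95,184,0],"yaw":0,"fingers":255},{"travel":[-110,212,0],"yaw":0,"fingers":255},{"travel":[-120,231,0],"yaw":0,"fingers":255},{"travel":[-120,231,20],"yaw":0,"fingers":255},{"travel":[-120,231,45],"yaw":0,"fingers":255}]' && python3 -m jog '[{"travel":[0,0,25],"yaw":0,"fingers":255},{"travel":[0,0,50],"yaw":0,"fingers":255},{"travel":[0,0,75],"yaw":0,"fingers":255},{"travel":[0,0,95],"yaw":0,"fingers":255},{"travel":[0,0,110],"yaw":0,"fingers":255},{"travel":[0,0,120],"yaw":0,"fingers":255},{"travel":[0,0,123],"yaw":0,"fingers":255},{"travel":[0,0,123],"yaw":0,"fingers":255},{"travel":[0,0,123],"yaw":0,"fingers":255}]'
python3 - <<'E'
from h import *
d=grab('scene');e=grab('top')
a=cv2.resize(d['color'][200:430,130:360],(390,390),interpolation=2);b=cv2.resize(e['color'][130:330,320:520],(390,390),interpolation=2)
cv2.imwrite('pics/c7.png',np.hstack([a,b]))
E
```

```text
time_s: 12.1
eef_pos: [0.3733, -0.2854, 0.1956]
eef_rot: [[0.958, 0.286, -0.001], [0.286, -0.958, 0.0], [-0.001, -0.001, -1.0]]
force: [0.8, 0.8, -0.7]
finger_gap: 0.0002
gripper_force: 0.0
time_s: 12.85
eef_pos: [0.3746, -0.2834, 0.0744]
eef_rot: [[0.957, 0.291, -0.0], [0.291, -0.957, 0.0], [-0.0, -0.0, -1.0]]
force: [-0.5, -0.4, 0.2]
finger_gap: -0.0001
gripper_force: 0.0
```

View pics/c7.png

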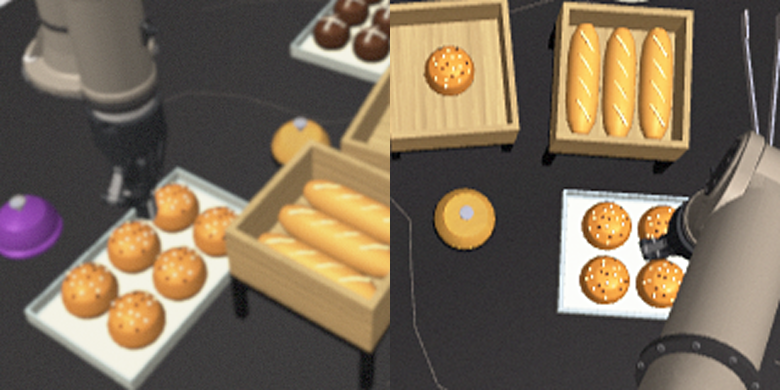

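The scene crop shows the fingertips at about (216,328) over the tray, with the middle at about (222.6,352). The brass bell stands in its place. I check the tip's ray.

```bash
python3 - <<'E'
from h import *
d=bot.get_image('scene')
for z in(.074,.097,.11): print(z,ray(d,216,328,z))
print(ray(d,222.6,352,.045)); print(bot.get_obs()['time_s'],bot.get_obs()['eef_pos'])
E
python3 -m jog '[{"travel":[0,0,0],"yaw":0,"fingers":255},{"travel":[0,0,0],"yaw":0,"fingers":255},{"travel":[0,0,0],"yaw":0,"fingers":255},{"travel":[0,0,0],"yaw":0,"fingers":255},{"travel":[0,0,0],"yaw":0,"fingers":255},{"travel":[0,0,0],"yaw":0,"fingers":255},{"travel":[0,0,0],"yaw":0,"fingers":255},{"travel":[0,0,0],"yaw":0,"fingers":255},{"travel":[0,0,0],"yaw":0,"fingers":255},{"travel":[0,0,0],"yaw":0,"fingers":255}]'
```

```text
0.074 [ 0.35895965 -0.27360948  0.074     ]
0.097 [ 0.374856   -0.28757036  0.097     ]
0.11 [ 0.3838409  -0.29546128  0.11      ]
[ 0.39018189 -0.29759213  0.045     ]
13.0 [ 0.37528089 -0.28393271  0.07536049]
time_s: 13.83
eef_pos: [0.3745, -0.2834, 0.0744]
eef_rot: [[0.957, 0.291, -0.0], [0.291, -0.957, -0.0], [-0.0, -0.0, -1.0]]
force: [-0.2, 0.3, 0.0]
finger_gap: -0.0
gripper_force: 0.0
```

The ray agrees with the tip being 23 mm higher than reported, and the tip is well inside 50 mm of the middle. I keep holding.

```bash
for i in 1 2; do python3 -m jog '[{"travel":[0,0,0],"yaw":0,"fingers":255},{"travel":[0,0,0],"yaw":0,"fingers":255},{"travel":[0,0,0],"yaw":0,"fingers":255},{"travel":[0,0,0],"yaw":0,"fingers":255},{"travel":[0,0,0],"yaw":0,"fingers":255},{"travel":[0,0,0],"yaw":0,"fingers":255},{"travel":[0,0,0],"yaw":0,"fingers":255},{"travel":[0,0,0],"yaw":0,"fingers":255},{"travel":[0,0,0],"yaw":0,"fingers":255},{"travel":[0,0,0],"yaw":0,"fingers":255}]' | head -1; done
python3 -m jog '[{"travel":[0,0,-25],"yaw":0,"fingers":255},{"travel":[0,0,-60],"yaw":0,"fingers":255},{"travel":[0,0,-100],"yaw":0,"fingers":255},{"travel":[0,0,-140],"yaw":0,"fingers":255},{"travel":[0,0,-170],"yaw":0,"fingers":255},{"travel":[0,0,-180],"yaw":0,"fingers":255},{"travel":[0,0,-180],"yaw":0,"fingers":255}]'
```

```text
time_s: 14.67
time_s: 15.5
time_s: 16.08
eef_pos: [0.3764, -0.2846, 0.2577]
eef_rot: [[0.957, 0.291, 0.006], [0.291, -0.957, -0.005], [0.004, 0.006, -1.0]]
force: [-0.4, 0.3, -0.1]
finger_gap: -0.0
gripper_force: 0.0
```

```bash
python3 -m jog '[{"travel":[15,-10,0],"yaw":0,"fingers":255},{"travel":[45,-30,0],"yaw":0,"fingers":255},{"travel":[75,-50,0],"yaw":0,"fingers":255},{"travel":[105,-70,0],"yaw":0,"fingers":255},{"travel":[135,-90,0],"yaw":0,"fingers":255},{"travel":[165,-110,0],"yaw":0,"fingers":255},{"travel":[195,-130,0],"yaw":0,"fingers":255},{"travel":[225,-150,0],"yaw":0,"fingers":255},{"travel":[255,-170,0],"yaw":0,"fingers":255},{"travel":[280,-185,0],"yaw":0,"fingers":255}]' && python3 -m jog '[{"travel":[15,-10,0],"yaw":0,"fingers":255},{"travel":[24,-16,10],"yaw":0,"fingers":255},{"travel":[24,-16,30],"yaw":0,"fingers":255},{"travel":[24,-16,55],"yaw":0,"fingers":255},{"travel":[24,-16,80],"yaw":0,"fingers":255},{"travel":[24,-16,100],"yaw":0,"fingers":255},{"travel":[24,-16,115],"yaw":0,"fingers":255},{"travel":[24,-16,120],"yaw":0,"fingers":255},{"travel":[24,-16,120],"yaw":0,"fingers":255},{"travel":[24,-16,120],"yaw":0,"fingers":255}]'
python3 - <<'E'
from h import *
d=grab('scene');print(bot.get_obs()['eef_pos'])
cv2.imwrite('pics/c8.png',cv2.resize(d['color'][190:340,260:440],None,fx=4,fy=4,interpolation=2))
E
```

```text
time_s: 16.92
eef_pos: [0.5885, -0.0217, 0.2514]
eef_rot: [[0.956, 0.293, -0.005], [0.293, -0.956, 0.002], [-0.004, -0.003, -1.0]]
force: [0.7, 0.3, -1.3]
finger_gap: -0.0001
gripper_force: 0.0
time_s: 17.75
eef_pos: [0.6065, -0.0033, 0.1338]
eef_rot: [[0.957, 0.29, -0.001], [0.29, -0.957, -0.0], [-0.001, -0.0, -1.0]]
force: [0.0, 1.4, 0.6]
finger_gap: -0.0003
gripper_force: 0.0
[ 0.60725622 -0.00297986  0.13482826]
```

View pics/c8.png

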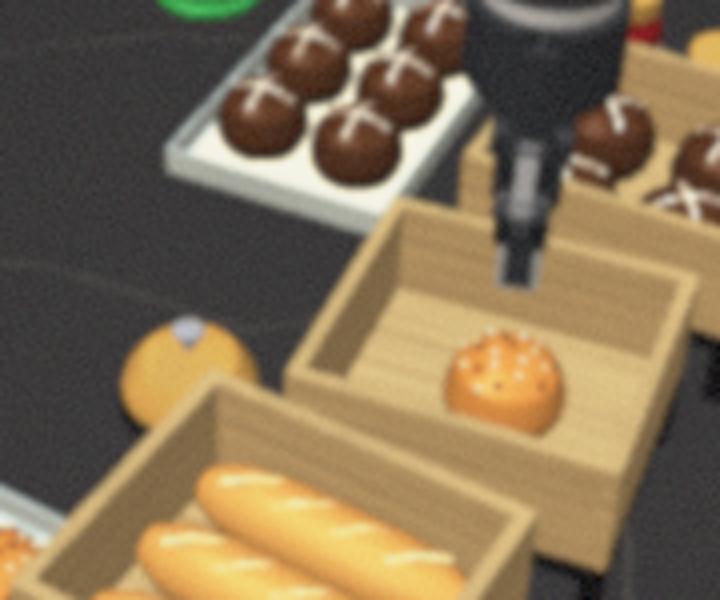

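The crop shows the tip at scene pixel (389.8,261) above the roll at (386,285.5). It is clear of the crate, and the bell is upright. I check the lateral offset.

```bash
python3 - <<'E'
from h import *
d=bot.get_image('scene')
print(ray(d,389.75,260,.157),ray(d,386.2,285.5,.082))
E
python3 -m jog '[{"travel":[0,0,0],"yaw":0,"fingers":255},{"travel":[0,0,0],"yaw":0,"fingers":255},{"travel":[0,0,0],"yaw":0,"fingers":255},{"travel":[0,0,0],"yaw":0,"fingers":255},{"travel":[0,0,0],"yaw":0,"fingers":255},{"travel":[0,0,0],"yaw":0,"fingers":255}]'
```

```text
[ 0.60893641 -0.00536172  0.157     ] [ 0.60679488 -0.00298439  0.082     ]
time_s: 18.35
eef_pos: [0.607, -0.0027, 0.1345]
eef_rot: [[0.957, 0.291, 0.0], [0.291, -0.957, -0.0], [0.0, 0.0, -1.0]]
force: [-0.1, 0.3, 0.2]
finger_gap: 0.0001
gripper_force: 0.0
```

```bash
python3 -c "
from workcell import bot;print(bot.finish_job())"
```

```text
the job is handed in; nothing more can be done
None
```

The job is handed in, result not reported back: I rang the brass bell (plunger at its stop), held still over the seeded tray's middle for about 2.6 s, and finished within a few mm of the last roll's centre with the fingertips about 5 cm above it; I saw no contact except with the bell.

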